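Fit the scraper blade over its locating pin and lock the keeper

ROBOT

A 6-joint arm with a two-finger parallel gripper is mounted at the origin on the work surface. World frame = base frame: x ahead of the robot, y to its left, z up, the work surface at z = 0. Lengths are in m, angles in rad, forces in N, time in s.
With the tool pointing down it reaches from about 0.425 to 0.95 m from the base axis. Payload 3.5 kg.
Tool frame: the origin (TCP) lies on the centre line of the jaws, within the pads' length; the fingertips stand robot.tcp_to_tips ahead of it and the grasp point (between the pads) lies 5 mm behind it (robot.tcp_to_tips is the distance from the TCP to the fingertips, in m); z points along the fingers, y is the line along which they close (so a half turn about z gives the same grasp; the last joint's range is limited). The gripper opens to 85 mm and grips with 20 to 120 N. Pads are 22 mm wide; open, the fingers measure 114 mm over their backs; the gripper's body (76 mm by 85 mm) begins 54 mm behind the grasp point. The pads swing forward as they close: fully open they stand 13 mm farther back than shut.
Start: joints at [-1.368, 0.286, 1.577, -0, 1.279, -0.15], TCP at [0.233, -0.633, 0.245] pointing down, gripper open.
Joint ranges: [-2.77, 2.77], [-0.9, 2.22], [0.21, 2.48], [-1.53, 4.67], [0.24, 2.81], [-2.84, 2.84]. Speed limits (rad/s): [2.79, 2.79, 3.14, 3.14, 3.14, 3.14].

INTERFACE

Orientations are given as [roll, pitch, yaw] about the fixed x, y, z axes, in that order (R = Rz(yaw) Ry(pitch) Rx(roll)).
In Python, from rig import monitor, eyes, order, robot gives the robot as it stands.
- The arm moves only by the tool play_rows, never from a script. Its argument "deltas" is a list of rows, each a list of 7 numbers: the shift along the tool's x, y, z in units of 25 mm (1.0 is 25 mm), then the turn, a rotation vector about the tool's x, y, z in degrees, then the gripper command: -1 is shut, 1 is fully open, values between are in proportion. A call has 1 to 20 rows; each row is the pose to reach, as a shift and turn from the pose commanded when the call began, along the tool's axes at that moment; what a row does not reach only later rows make up. A row lasts 1/12 s, in which the tool goes at most 41.7 mm and 7.16 degrees, less where a joint would pass 70% of its speed; a pose out of reach is approached as far as the arm can. A call with a gripper value outside its range is refused whole. The fingers move at their own pace and stop on an object; "squeeze" is the grip in N (left out, the last holds). Time passes only in rows, so rows that repeat a pose let the fingers close. It gives the time, the measured TCP pose, the force, the opening and the grip force at its end, in the units of the state.
- monitor.get_state(): the state, without advancing time (a new reading comes with each control period).
- eyes.camera(name): name is "scene" or "top" or "wrist"; returns a dict with "frame" (420x560x3 uint8, red, green, blue), "fx", "fy", "cx", "cy" (pixels), "cam_to_world" (4x4, takes a point from camera to world coordinates); the wrist camera has in their place "T_tool_cam" (4x4, takes a point from camera to tool coordinates, whose origin is the TCP and whose axes are the flange's). Camera axes: x right, y up, looking along -z (the intrinsics and any distortion apply to the point x, -y, -z); pixel columns grow to the right and rows downward; lengths in m; the calibration is good to about 2 mm. A picture is of the moment at which its call begins: read the wrist's pose just before it. There is no depth.
- order.finish_job(): hands the job in; it is judged then, once.
The state is a dict: "time_s": time; "qpos": joint angles; "qvel": joint speeds; "joint_efforts": joint torques, N m; "tool_pos": TCP position; "tool_rot": TCP orientation; "ft_force": force on the tool from outside, world axes, zero at the start; "moment": the same for the moment, N m; "opening": opening from 0.0 (shut) to 1.0 (fully open); "grasp_force": force on a finger pad.
Only numpy, scipy, OpenCV 4.12 (cv2) and the standard library are available. Lean on these libraries where they do the work, as an engineer would, in place of code of your own. Each camera call takes 0.05 s, during which the arm holds its last target. There are 200 camera calls.

TASK

Take the notched scraper blade from its wooden rest and lay it flat in the blade holder, notch end first, so that its notch straddles the small locating pin and its end is fully home and square against the stop; then swing the keeper arm all the way across over the blade. Feel for the pin gently: do not force the blade against the holder. Leave the un-notched blade and the other things on the bench alone.

Things in the scene. Friction and masses are not known exactly. Their poses are not given: they have to be found in the camera images.
- blade: The notched scraper blade: flat steel plate 110 mm long (its x), 56 mm wide (its y), 5 mm thick, about 0.22 kg, lying on one of two wooden rests. Origin: centre of its underside. A straight notch 8 mm wide and 20 mm deep, on the centre line, opens in its +x end; the other end has a thin bevel jutting 7 mm further. Pinch it across its width.
- blade_notch_end (a point): Middle of the mouth of the blade's notch, in the plane of its +x end face: 55 mm along blade x from the blade's origin, 2.5 mm above its underside. The notch has about 1 mm play at each side of the pin and no lead-in.
- rest_a: Fixed wooden rest under the notched blade: foot 90 x 60 x 6 mm, on it a ridge 80 mm long (x), 20 mm wide, top 30 mm over the bench; the blade overhangs the ridge at both sides, so fingertips can reach down beside it. Origin: centre of its underside. Which rest is left or right varies.
- plain_blade: A like blade, 110 x 56 x 5 mm, without any notch, on the other, equal rest. Origin: centre of its underside. Not to be used or shifted.
- holder: The blade holder, fixed to the bench. Origin: on the bench under its middle; x points along the bed to the stop, y left, z up. Grey base plate, x -105 to 95, y -60 to 80, 12 mm high. The blade belongs in it with its x along the holder's x. It is delicate: pressing the blade on bed, pin or stop with more than 40 N spoils the job; 3 to 10 N is plenty.
- bed_middle (a point): Middle of the bed's flat top (holder x -16, y 0, z 40 mm). The bed is a ridge 92 mm long (holder x -62 to 30) and 18 mm wide; the 56 mm wide blade overhangs it at both sides, leaving room for fingertips beside it, 28 mm down to the base plate.
- stop_face (a point): Stop: upright bar across the far end of the bed; point on its face at bed height (holder x 55, y 0, z 40 mm); 64 mm wide, top 7 mm above the bed. The locating pin stands 15 mm before it: 6 mm square, top 8 mm above the bed, clamped anywhere from 10 mm left to 10 mm right of the centre line. Find it by eye or feel. Off the notch, the blade's end strikes it 18 mm short of the stop.
- keeper (a joint): Angle of the keeper arm in rad: 0 is fully open (arm along the holder's +x, beyond the stop), 1.57 is fully closed (arm along the holder's -y, across the blade); it turns clockwise seen from above, starts between 0 and 0.5, and stays where it is left (about 1 N at the stud moves it). Steel arm 16 mm wide, 70 mm long; passes 3 mm above a seated blade.
- keeper_stud (a point): Centre of the top of the upright black round stud on the keeper arm, 12 mm in diameter, rising 30 mm from the arm's top at z 56 mm to z 86 mm over the bench; 50 mm from the pivot axis.
- keeper_pivot (a point): On the keeper's upright pivot axis, at the arm's top (z 56 mm); at x 35, y 60 mm of the holder. The pivot post is 18 to 20 mm in diameter.
- speaker: Bystander: black loudspeaker driver 210 mm across, 91 mm high, lying face up. Origin: centre of its underside.
- meter: Bystander: red and black multimeter 155 x 78 x 44 mm. Origin: centre of its underside.
- pliers: Bystander: pliers, about 180 x 58 x 14 mm. Origin: under the middle.
- screwdriver: Bystander: screwdriver 170 mm long, lying along its x. Origin: under the middle.
- jar: Bystander: screw jar, 48 mm across, 55 mm high. Origin: centre of its underside.
- reel: Bystander: solder reel standing on its flange, 56 mm across, 40 mm high. Origin: centre of its underside.
Things that resemble listed ones, but are neither listed nor needed, are in the scene too. Leave any red or yellow look-alike of the blade alone.

How it is judged:
By the outcome, as a careful person would: the job done as asked, in the order asked, and still so for the second after the job is handed in, with the robot touching nothing.
It also fails if it takes over 67 s, if anything falls off the work surface, if the arm or the gripper's body presses on something with over 40 N, if the wrist force passes 120 N, or if a joint passes its speed limit or range.

## Working session

There is one attempt and no reset: what is moved stays moved. The work goes in short steps, Python scripts to look and compute and a tool call to move; the robot and the scene stay as the last step left them, time stands still between calls to the robot, and variables do not carry over. Pictures are saved under pics/ and viewed, at most 14 in all, crops included, and the job is handed in when it is done.

Besides the shell and the picture viewer there is one more tool, called after ">>>" as name([rows], argument=value, ...), one row to a line, values as JSON. play_rows: Moves the arm, as the interface text tells. Its arguments: {"type":"object","properties":{"deltas":{"type":"array"},"squeeze":{"type":"number"}},"required":["deltas"]}

```bash
ls; mkdir -p pics; cat > h.py <<'E'
import numpy as np, cv2
from rig import monitor, eyes, order, robot
from scipy.spatial.transform import Rotation as R
def cam(n):
    s=monitor.get_state(); c=eyes.camera(n)
    if 'T_tool_cam' in c:
        T=np.eye(4); T[:3,:3]=R.from_euler('xyz',s['tool_rot']).as_matrix(); T[:3,3]=s['tool_pos']
        c['cam_to_world']=T@np.array(c['T_tool_cam'])
    return c
def ray(c,u,v):
    d=np.array([(u-c['cx'])/c['fx'],-(v-c['cy'])/c['fy'],-1]); M=np.array(c['cam_to_world'])
    return M[:3,3],M[:3,:3]@d
def pt(c,u,v,z):
    o,d=ray(c,u,v); return o+d*(z-o[2])/d[2]
def px(c,p):
    M=np.array(c['cam_to_world']); q=M[:3,:3].T@(np.array(p)-M[:3,3]); return c['cx']+c['fx']*q[0]/-q[2], c['cy']+c['fy']*q[1]/q[2]
def save(n,im): cv2.imwrite('pics/'+n,im[:,:,::-1])
E
python3 - <<'E'
from h import *
import pickle
cs={}
for n in('scene','top','wrist'):
    c=cam(n); cs[n]=c; save(n+'0.png',c['frame']); print(n,[k for k in c if k!='frame'],c['fx'],c['cx'],c['cy'],np.round(c['cam_to_world'],3).tolist())
    print({k:v for k,v in c.items() if 'dist' in k})
pickle.dump(cs,open('c0.pkl','wb'))
print(monitor.get_state(),robot.tcp_to_tips)
E
```

```text
pics
scene ['fx', 'fy', 'cx', 'cy', 'cam_to_world'] 530.2840557889467 275.10387639939245 205.19665386974702 [[-0.217, -0.725, 0.653, 1.378], [0.976, -0.164, 0.143, 0.155], [0.004, 0.669, 0.743, 1.012], [0.0, 0.0, 0.0, 1.0]]
{}
top ['fx', 'fy', 'cx', 'cy', 'cam_to_world'] 405.0351682906281 280.72904160951384 208.49235223149472 [[0.019, 0.991, -0.134, 0.371], [-0.999, 0.023, 0.029, -0.017], [0.032, 0.133, 0.991, 1.178], [0.0, 0.0, 0.0, 1.0]]
{}
wrist ['fx', 'fy', 'cx', 'cy', 'T_tool_cam', 'cam_to_world'] 350.90428651185545 278.39507884914866 204.9551031107912 [[0.345, 0.894, 0.285, 0.306], [-0.939, 0.329, 0.102, -0.608], [-0.003, -0.303, 0.953, 0.373], [0.0, 0.0, 0.0, 1.0]]
{}
{'time_s': 0.15, 'qpos': array([-1.36801307e+00,  2.87038488e-01,  1.57786791e+00,  1.64548661e-05,
        1.27862102e+00, -1.49985194e-01]), 'qvel': array([-0.00040258, -0.00208434, -0.00308985,  0.00017668, -0.00046617,
        0.00099636]), 'joint_efforts': array([ 8.68775642e-04, -4.06605434e+01, -2.93139499e+01, -1.95512653e-04,
        3.99997298e-03, -2.70050009e-06]), 'tool_pos': array([ 0.23314926, -0.63292259,  0.2441993 ]), 'tool_rot': array([-3.13968197e+00, -3.04670231e-04,  3.52763405e-01]), 'ft_force': array([-0.6389209 , -0.34525901, -0.91824476]), 'moment': array([ 0.00651329, -0.00778073,  0.04202648]), 'grasp_force': 0.0, 'opening': 1.0019868777077972} 0.014
```

View pics/top0.png

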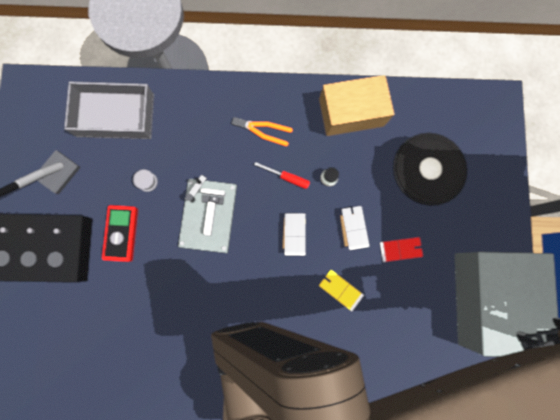

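View pics/scene0.png

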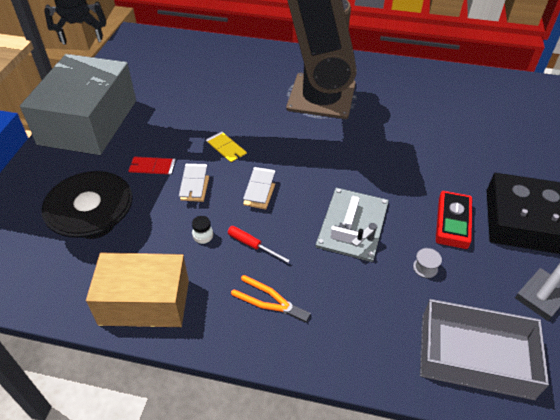

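The top view shows the holder near (208,215) with its stop at the far (upper) end. Two steel blades lie on rests at (294,234) and (354,228); the red (402,250) and yellow (341,290) ones are look-alikes. (354,228) seems to have a notch at its upper end, so I'll confirm that enlarged.

```bash
python3 - <<'E'
from h import *
import pickle
cs=pickle.load(open('c0.pkl','rb'))
t=cs['top']['frame'];s=cs['scene']['frame']
def crop(f,x0,y0,w,h): return cv2.resize(f[y0:y0+h,x0:x0+w],(400,300),interpolation=cv2.INTER_CUBIC)
im=np.vstack([np.hstack([crop(t,275,197,108,81),crop(s,170,150,120,90)]),np.hstack([crop(t,165,170,92,88-19),crop(s,310,180,92,69)])])
save('crop1.png',im)
E
```

```text
(no output)
```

View pics/crop1.png

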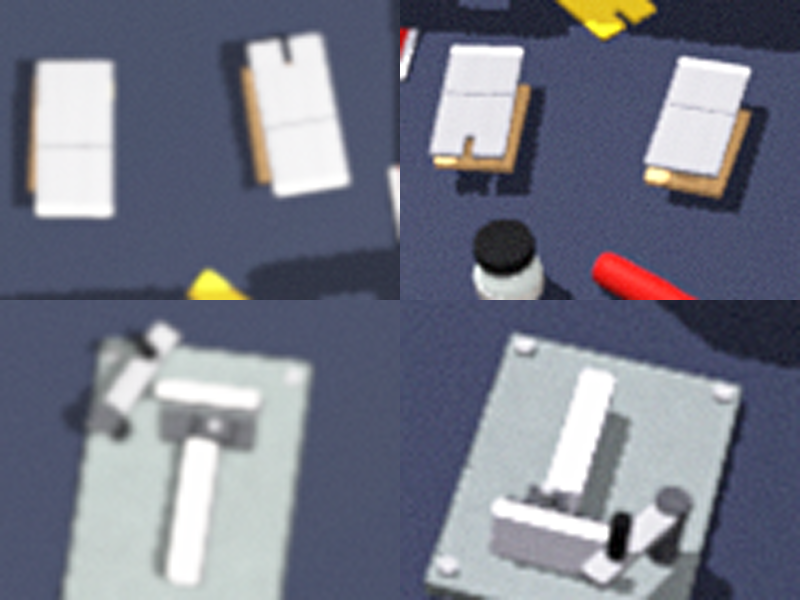

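The lower crops show the pin at about (214,199) in the top view, before the stop. The notched blade is the right-hand one, top view (354,228), with its notch facing away from the robot: a steel-coloured plate with a slot. The plain one, with no notch, is at (294,234). Now coarse poses.

```bash
python3 - <<'E'
from h import *
import pickle
cs=pickle.load(open('c0.pkl','rb'))
c=cs['top'];f=c['frame'].astype(int)
m=((f.min(2)>175)).astype(np.uint8)
def rect(x0,y0,x1,y1,z):
    k=np.zeros_like(m);k[y0:y1,x0:x1]=m[y0:y1,x0:x1]
    cn=max(cv2.findContours(k,0,2)[0],key=cv2.contourArea)
    P=np.array([pt(c,*p[0],z)[:2] for p in cn]).astype(np.float32)
    r=cv2.minAreaRect(P*1000); print(r)
    return r
print('blade');rect(335,200,380,255,.035)
print('plain');rect(275,205,315,262,.035)
print('bed');rect(196,202,222,240,.04)
print('stop');rect(195,183,226,197,.047)
# base plate corners from hsv greenish-grey
g=((f[:,:,1]>f[:,:,2])&(f[:,:,1]>110)&(f.max(2)-f.min(2)<60)).astype(np.uint8)
k=np.zeros_like(g);k[170:260,170:245]=g[170:260,170:245]
k=cv2.morphologyEx(k,3,np.ones((5,5)))
cn=max(cv2.findContours(k,0,2)[0],key=cv2.contourArea)
P=np.array([pt(c,*p[0],.012)[:2] for p in cn]).astype(np.float32);r=cv2.minAreaRect(P*1000);print('base',r)
print('pin',pt(c,214.4,198.7,.048))
E
```

```text
blade
((475.4906311035156, -263.34161376953125), (118.82733154296875, 57.99859619140625), 10.914288520812988)
plain
((452.460205078125, -92.51834869384766), (116.16698455810547, 56.93809509277344), 1.0222182273864746)
bed
((486.031982421875, 152.0550537109375), (105.60942840576172, 70.27662658691406), 2.225614070892334)
stop
((572.9942626953125, 150.40170288085938), (37.28115463256836, 84.75212097167969), 1.4698076248168945)
base ((504.67010498046875, 160.62835693359375), (138.52333068847656, 197.17759704589844), 84.50162506103516)
pin [0.54686931 0.1368302  0.048     ]
```

```bash
cat >> h.py <<'E'
def delta(pos,yaw,s=None):
    s=s or monitor.get_state(); A=R.from_euler('xyz',s['tool_rot']); B=R.from_euler('xyz',[np.pi,0,yaw])
    t=A.inv().apply(np.array(pos)-s['tool_pos'])/.025; r=np.degrees((A.inv()*B).as_rotvec())
    return np.round(t,3),np.round(r,2)
E
python3 - <<'E'
from h import *
import pickle
cs=pickle.load(open('c0.pkl','rb'));c=cs['scene']
b=pt(c,95,148,0)
for z in(.1,.15,.2,.25):print(z,px(c,[b[0],b[1],z]))
print('box base corner',b, pt(c,25,105,0),pt(c,132,98,0))
print(delta([.233,-.633,.40],.353)); print(delta([.440,-.270,.40],.19)); print(delta([.440,-.27,.24],.19))
E
```

```text
0.1 (np.float64(85.77426512247936), np.float64(120.24621784547348))
0.15 (np.float64(80.79231281083366), np.float64(105.25900858818628))
0.2 (np.float64(75.53733464753563), np.float64(89.45045554529156))
0.25 (np.float64(69.9862543613531), np.float64(72.75113836023058))
box base corner [ 0.3878768  -0.58594012  0.        ] [ 0.25256181 -0.8828241   0.        ] [ 0.14617242 -0.57537728  0.        ]
(array([-5.000e-03, -1.100e-02, -6.232e+00]), array([-0.11, -0.02, -0.01]))
(array([ 12.782, -10.776,  -6.208]), array([-0.11, -0.01,  9.33]))
(array([ 12.78 , -10.764,   0.192]), array([-0.11, -0.01,  9.33]))
```

>>> play_rows([
  [3,-2.5,-2,0,0,2,1],
  [5,-4,-2,0,0,4,1],
  [12.8,-10.8,-1,0,0,9.3,1],
  [12.8,-10.8,-1,0,0,9.3,1],
  [12.8,-10.8,-1,0,0,9.3,1],
  [12.8,-10.8,-1,0,0,9.3,1],
  [12.8,-10.8,-1,0,0,9.3,1],
  [12.8,-10.8,-1,0,0,9.3,1],
  [12.8,-10.8,-1,0,0,9.3,1],
  [12.8,-10.8,-1,0,0,9.3,1],
  [12.8,-10.8,-1,0,0,9.3,1],
  [12.8,-10.8,-1,0,0,9.3,1],
  [12.8,-10.8,-1,0,0,9.3,1],
  [12.8,-10.8,-1,0,0,9.3,1],
], squeeze=40)

```text
time_s: 1.32
tool_pos: [0.4398, -0.2705, 0.2702]
tool_rot: [3.141, 0.001, 0.189]
ft_force: [-0.4, 0.2, 0.1]
opening: 0.996
grasp_force: 0.0
```

```bash
python3 - <<'E'
from h import *
import pickle
c=cam('wrist');pickle.dump(c,open('c1.pkl','wb'));save('w1.png',c['frame'])
s=monitor.get_state();print(s['time_s'],s['tool_pos'],s['tool_rot'],np.round(c['T_tool_cam'],3).tolist())
E
```

```text
1.3667 [ 0.43963242 -0.27082506  0.27021418] [3.14141452e+00 4.62721636e-04 1.88596292e-01] [[-0.001, 0.953, 0.303, 0.077], [1.0, 0.001, 0.001, 0.001], [0.0, 0.303, -0.953, -0.129], [0.0, 0.0, 0.0, 1.0]]
```

View pics/w1.png

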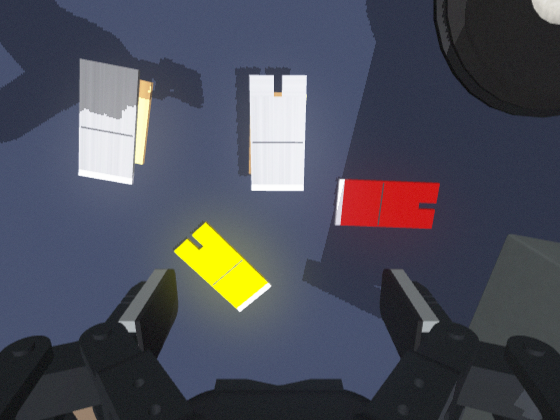

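The wrist view shows the notched blade at (278,133), upright with its notch at (278,82), and the plain blade at (108,122).

```bash
python3 - <<'E'
from h import *
import pickle
c=pickle.load(open('c1.pkl','rb'));f=c['frame'].astype(int)
m=((f.min(2)>150)&(f.max(2)-f.min(2)<40)).astype(np.uint8)
k=np.zeros_like(m);k[65:200,240:315]=m[65:200,240:315]
cn=max(cv2.findContours(k,0,2)[0],key=cv2.contourArea)
P=np.array([pt(c,*p[0],.035)[:2] for p in cn]).astype(np.float32)
r=cv2.minAreaRect(P*1000); print(r,np.round(cv2.boxPoints(r),1).tolist())
a=np.radians(r[2] if r[1][0]>r[1][1] else r[2]-90)
C=np.array(r[0])/1000+.0035*np.array([np.cos(a),np.sin(a)])
print('blade',C,np.degrees(a)); G=C-.008*np.array([np.cos(a),np.sin(a)])
print('grasp',G,delta([*G,.0275],a))
E
```

```text
((475.4510803222656, -263.81939697265625), (116.35997009277344, 56.47257995605469), 10.514191627502441) [[413.1000061035156, -246.6999969482422], [423.3999938964844, -302.20001220703125], [537.7999877929688, -281.0], [527.5, -225.39999389648438]]
blade [ 0.47889231 -0.26318072] 10.514191627502441
grasp [ 0.47102664 -0.26464055] (array([ 1.284e+00, -9.000e-03,  9.708e+00]), array([0.01, 0.03, 0.29]))
```

>>> play_rows([
  [1.28,0,2,0,0,0.3,1],
  [1.28,0,4,0,0,0.3,1],
  [1.28,0,5.5,0,0,0.3,1],
  [1.28,0,7,0,0,0.3,1],
  [1.28,0,8.2,0,0,0.3,1],
  [1.28,0,9.2,0,0,0.3,1],
  [1.28,0,9.7,0,0,0.3,1],
  [1.28,0,9.7,0,0,0.3,1],
  [1.28,0,9.7,0,0,0.3,-1],
  [1.28,0,9.7,0,0,0.3,-1],
  [1.28,0,9.7,0,0,0.3,-1],
  [1.28,0,9.7,0,0,0.3,-1],
  [1.28,0,9.7,0,0,0.3,-1],
  [1.28,0,9.7,0,0,0.3,-1],
  [1.28,0,9.7,0,0,0.3,-1],
  [1.28,0,9.7,0,0,0.3,-1],
], squeeze=50)

```text
time_s: 2.7
tool_pos: [0.4736, -0.2653, 0.031]
tool_rot: [3.136, -0.004, 0.185]
ft_force: [-1.3, -0.3, 6.5]
opening: 0.637
grasp_force: 53.5
```

>>> play_rows([
  [0,0,-0.3,0,0,0,-1],
  [0,0,-1,0,0,0,-1],
  [0,0,-2,0,0,0,-1],
  [0,0,-3,0,0,0,-1],
  [0,0,-4.5,0,0,0,-1],
  [0,0,-6,0,0,0,-1],
  [0,0,-6,0,0,0,-1],
  [0,0,-6,0,0,0,-1],
])

```text
time_s: 3.37
tool_pos: [0.4729, -0.2641, 0.1812]
tool_rot: [3.137, -0.004, 0.186]
ft_force: [-0.7, -0.2, -1.8]
opening: 0.642
grasp_force: 53.6
```

```bash
python3 - <<'E'
from h import *
c=cam('wrist');save('w2.png',c['frame'])
s=monitor.get_state();print(s['tool_pos'],s['tool_rot'],s['opening'],s['ft_force'],s['moment'])
# standoff for holder view: holder origin .5087,.150 yaw -5.5deg ; TCP 0.10 m behind
a=np.radians(-5.5);x=np.array([np.cos(a),np.sin(a)]);H=np.array([.5087,.1502])
T=H-.10*x;print(T,np.hypot(*T));print(delta([*T,.19],a))
T=H-.075*x;print(T,np.hypot(*T));print(delta([*T,.19],a))
E
```

```text
[ 0.47153484 -0.26304292  0.17842314] [ 3.14093463e+00 -6.56918206e-04  1.85578559e-01] 0.6380292502436071 [-0.87035948 -0.14179966 -4.01883527] [0.02399119 0.050381   0.0042947 ]
[0.40916038 0.15978458] 0.43925314703918833
(array([  0.669, -17.083,  -0.474]), array([ 0.03, -0.04, 16.13]))
[0.43404529 0.15738843] 0.4616994995534142
(array([  1.63 , -16.805,  -0.473]), array([ 0.03, -0.04, 16.13]))
```

View pics/w2.png

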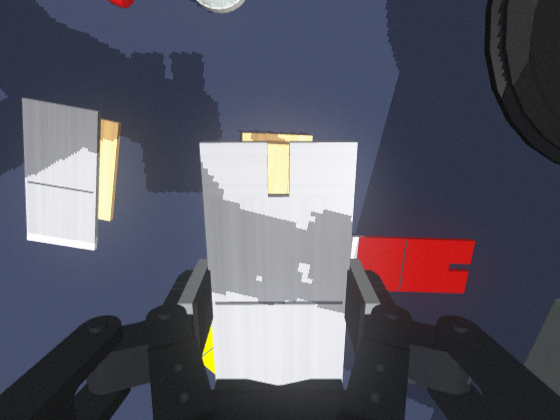

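The blade is held straight, notch at (278,143–195), end edge horizontal. Moving to a standoff over the holder.

```bash
python3 - <<'E'
from h import *
a=np.radians(-5.5);x=np.array([np.cos(a),np.sin(a)]);H=np.array([.5087,.1502])
T=H-.05*x;print(T,np.hypot(*T));print(delta([*T,.18],a))
E
```

```text
[0.45893019 0.15499229] 0.4843960451860806
(array([  2.59 , -16.527,  -0.072]), array([ 0.03, -0.04, 16.13]))
```

>>> play_rows([
  [0.1,-0.8,0,0,0,1,-1],
  [0.3,-2,0,0,0,2,-1],
  [0.6,-3.4,0,0,0,4,-1],
  [0.8,-4.8,0,0,0,5,-1],
  [1,-6.2,0,0,0,6,-1],
  [1.2,-7.6,0,0,0,8,-1],
  [1.5,-9,0,0,0,9,-1],
  [1.7,-10.4,0,0,0,10,-1],
  [1.9,-11.8,0,0,0,12,-1],
  [2.1,-13.2,0,0,0,13,-1],
  [2.3,-14.6,0,0,0,14.5,-1],
  [2.5,-15.8,0,0,0,16,-1],
  [2.6,-16.5,0,0,0,16.1,-1],
  [2.6,-16.5,0,0,0,16.1,-1],
  [2.6,-16.5,0,0,0,16.1,-1],
  [2.6,-16.5,0,0,0,16.1,-1],
])

```text
time_s: 4.75
tool_pos: [0.4584, 0.1534, 0.1761]
tool_rot: [3.14, 0.003, -0.096]
ft_force: [0.1, 0.1, -2.3]
opening: 0.642
grasp_force: 53.7
```

```bash
python3 - <<'E'
from h import *
import pickle
c=cam('wrist');save('w3.png',cv2.resize(c['frame'],(800,600)));pickle.dump(c,open('c3.pkl','wb'))
s=monitor.get_state();pickle.dump(s,open('s3.pkl','wb'));print(s['time_s'],s['tool_pos'],s['tool_rot'],s['ft_force'])
E
```

```text
4.8 [0.45882752 0.15313438 0.17649391] [ 3.14067796e+00  2.61686400e-03 -9.65417787e-02] [-0.39596431 -0.46427123 -2.29430746]
```

View pics/w3.png

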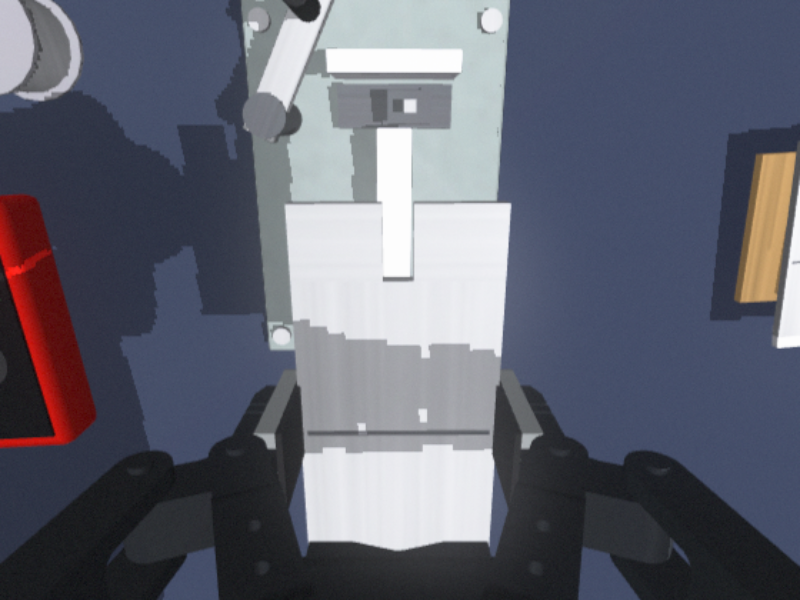

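The wrist view (800 px scale) shows the stop top at (327–462, 50–72), the bed at (377–412), the pin's white top at (410,106), the blade's end corners at (286,204) and (511,203), and the pivot at (268,115). Measuring subpixel.

```bash
python3 - <<'E'
from h import *
import pickle
c=pickle.load(open('c3.pkl','rb'));s=pickle.load(open('s3.pkl','rb'));f=c['frame'].astype(int)
w=((f.min(2)>225)).astype(np.uint8)
def comp(x0,y0,x1,y1,z,mm=w):
    k=np.zeros_like(mm);k[y0:y1,x0:x1]=mm[y0:y1,x0:x1]
    cn=max(cv2.findContours(k,0,2)[0],key=cv2.contourArea)
    P=np.array([pt(c,*p[0],z)[:2] for p in cn]).astype(np.float32)*1000
    r=cv2.minAreaRect(P);print(r,np.round(cv2.boxPoints(r),1).tolist());return r
print('stop');comp(220,28,335,56,.047)
print('bed');comp(255,88,300,138,.04)
g=f[:,:,:].min(2)
print(g[68:80,278:296])
# pin weighted centroid
k=np.clip(g[66:82,281:295]-150,0,None).astype(float);yy,xx=np.mgrid[66:82,281:295]
u,v=(k*xx).sum()/k.sum(),(k*yy).sum()/k.sum();print('pin',u,v,pt(c,u,v,.048))
# edges by row: stop near edge
for col in(240,260,280,300,315):print(col,g[46:56,col])
# bed edges at rows
for row in(95,105,115,125,135):print(row,g[row,258:296])
# blade front edge and corners
for row in(146,150):print(row,g[row,196:206],g[row,352:364])
for col in(215,240,320,345):print(col,g[138:148,col])
for row in(150,170,185):print(row,g[row,262:296])
E
```

```text
stop
((568.1323852539062, 143.49517822265625), (63.69196701049805, 9.826111793518066), 84.49260711669922) [[560.2000122070312, 112.30000305175781], [570.0, 111.30000305175781], [576.0999755859375, 174.6999969482422], [566.2999877929688, 175.6999969482422]]
bed
((521.1238403320312, 148.31454467773438), (17.17399024963379, 33.35243606567383), 84.47779083251953) [[503.70001220703125, 141.39999389648438], [536.9000244140625, 138.1999969482422], [538.5, 155.3000030517578], [505.3999938964844, 158.5]]
[[128 128 130 128 127 129 130 129 128 130 126 129 128 130 128 128 126 129]
 [113 114 112 115 135 176 176 177 177 184 185 185 182 162 129 126 127 127]
 [ 96  94  92  99 146 226 226 225 228 229 229 228 225 181 132 128 132 128]
 [ 97  96  96  98 149 234 235 236 236 237 236 236 232 182 128 128 127 128]
 [ 96  94  94  98 148 235 235 236 236 238 236 236 232 180 130 127 127 129]
 [ 96  95  96  98 147 236 236 235 236 238 237 235 232 182 128 130 126 127]
 [ 94  96  95  98 147 235 234 236 236 237 236 235 232 182 128 128 130 130]
 [ 97  96  93 101 148 235 234 237 236 236 236 234 232 182 130 129 128 129]
[... 1511 characters left out ...]
 127 126 144 229 228 230 229 230 229] [242 242 242 243 238 120  83  81  82  85  83  82]
215 [188 187 177 137 141 207 229 228 228 227]
240 [194 193 172 134 169 220 231 229 230 231]
320 [196 193 172 131 199 235 235 235 235 235]
345 [191 189 157 111 204 237 237 239 238 238]
150 [236 235 234 235 234 232 253 253 253 253 253 253 253 253 253 253 253 253
 253 253 253 253 253 253 253 251 194 169 236 237 237 236 236 236]
170 [233 236 235 235 233 226 253 253 253 253 253 253 253 253 253 253 253 253
 253 253 253 253 253 253 252 237 197 178 236 236 237 236 236 236]
185 [231 231 232 230 231 232 245 253 253 253 253 253 253 253 253 253 253 253
 253 253 253 253 253 253 252 206 196 175 233 233 234 233 233 231]
```

```bash
cat >> h.py <<'E'
def tooltop(c,u,v,z):   # pixel -> tool-frame plane z
    M=np.array(c['T_tool_cam']);d=M[:3,:3]@np.array([(u-c['cx'])/c['fx'],-(v-c['cy'])/c['fy'],-1]);o=M[:3,3]
    return (o+d*(z-o[2])/d[2])[:2]
def cross(a,t):  # first subpixel crossing of t
    for i in range(len(a)-1):
        if (a[i]-t)*(a[i+1]-t)<=0 and a[i]!=a[i+1]: return i+(t-a[i])/(a[i+1]-a[i])
    return np.nan
E
cat > blade.py <<'E'
from h import *
def blade(c,zt=-.004,rows=range(146,215,3),fr=(136,150)):
    g=c['frame'].astype(float).min(2)
    L=[];Rr=[];F=[]
    for r in rows:
        a=g[r,185:225]; i=cross(a,185); 
        if i==i:L.append(tooltop(c,185+i,r,zt))
        a=g[r,372:335:-1]; i=cross(a,165)
        if i==i:Rr.append(tooltop(c,372-i,r,zt))
    for u in list(range(207,258,4))+list(range(305,350,4)):
        a=g[fr[1]:fr[0]:-1,u]; i=cross(a,190)
        if i==i:F.append(tooltop(c,u,fr[1]-i,zt))
    def fit(P,ax):
        P=np.array(P)*1000;x,y=P[:,ax],P[:,1-ax]
        p=np.polyfit(x,y,1);k=abs(np.polyval(p,x)-y)<.6;p=np.polyfit(x[k],y[k],1);return p,k.sum(),np.std(y[k]-np.polyval(p,x[k]))
    l,r,fp=fit(L,0),fit(Rr,0),fit(F,1)
    print('L',l,'R',r,'front',fp)
    x=fp[0][1]; print('mouth x',x,'mid y at mouth',(np.polyval(l[0],x)+np.polyval(r[0],x))/2,'width',np.polyval(r[0],x)-np.polyval(l[0],x))
    print('yaw deg about tool z: sides',np.degrees((l[0][0]+r[0][0])/2),'front',-np.degrees(fp[0][0]))
E
python3 - <<'E'
import pickle
from blade import *
c=pickle.load(open('c3.pkl','rb'));blade(c)
s=pickle.load(open('s3.pkl','rb'))
a=np.radians(-5.52);x=np.array([np.cos(a),np.sin(a)]);y=np.array([-x[1],x[0]]);H=np.array([.5085,.1493])
mouth=H+.024*x-.0076*y
T=mouth-.0635*x   # my~0 first guess
print('first',T,delta([*T,.044],a))
E
```

```text
L (array([-1.42571722e-04, -2.70255971e+01]), np.int64(23), np.float64(0.026889044713688557)) R (array([-2.18345061e-03,  2.92191242e+01]), np.int64(23), np.float64(0.03909806627447577)) front (array([4.81522727e-03, 6.12203486e+01]), np.int64(25), np.float64(0.043765703191253745))
mouth x 61.22034860220906 mid y at mouth 1.025563597493786 width 56.119778003595194
yaw deg about tool z: sides -0.06663563131237957 front -0.2758922002240162
first [0.46845211 0.14553488] (array([0.426, 0.261, 5.299]), array([ 0.05,  0.15, -0.01]))
```

>>> play_rows([
  [0.2,0.1,0.5,0,0,0,-1],
  [0.52,0.22,1.5,0,0,0,-1],
  [0.52,0.22,2.5,0,0,0,-1],
  [0.52,0.22,3.5,0,0,0,-1],
  [0.52,0.22,4.3,0,0,0,-1],
  [0.52,0.22,4.9,0,0,0,-1],
  [0.52,0.22,5.2,0,0,0,-1],
  [0.52,0.22,5.25,0,0,0,-1],
  [0.52,0.22,5.25,0,0,0,-1],
  [0.52,0.22,5.25,0,0,0,-1],
  [0.52,0.22,5.25,0,0,0,-1],
])

```text
time_s: 5.72
tool_pos: [0.4732, 0.1472, 0.048]
tool_rot: [-3.141, -0.003, -0.096]
ft_force: [0.2, -0.1, -1.8]
opening: 0.64
grasp_force: 53.7
```

```bash
python3 - <<'E'
from blade import *
import pickle
s=monitor.get_state();c=cam('wrist');save('w4.png',cv2.resize(c['frame'][30:240,140:420],(800,600),interpolation=cv2.INTER_CUBIC));pickle.dump((c,s),open('c4.pkl','wb'))
print(s['time_s'],s['tool_pos'],s['tool_rot'],s['ft_force']);blade(c)
E
```

```text
5.7167 [0.47319204 0.14722051 0.0479746 ] [-3.14107295e+00 -2.74995509e-03 -9.60667638e-02] [ 0.17882331 -0.12421549 -1.82697159]
L (array([-1.56888780e-03, -2.67828119e+01]), np.int64(23), np.float64(0.0484917064498686)) R (array([ 0.16106454, 23.68413197]), np.int64(7), np.float64(0.1756514344726336)) front (array([7.06756197e-03, 6.09539897e+01]), np.int64(25), np.float64(0.057580680681232684))
mouth x 60.953989735256826 mid y at mouth 3.3116081461324693 width 60.38010005352929
yaw deg about tool z: sides 4.569213808256997 front -0.4049414721276843
```

View pics/w4.png

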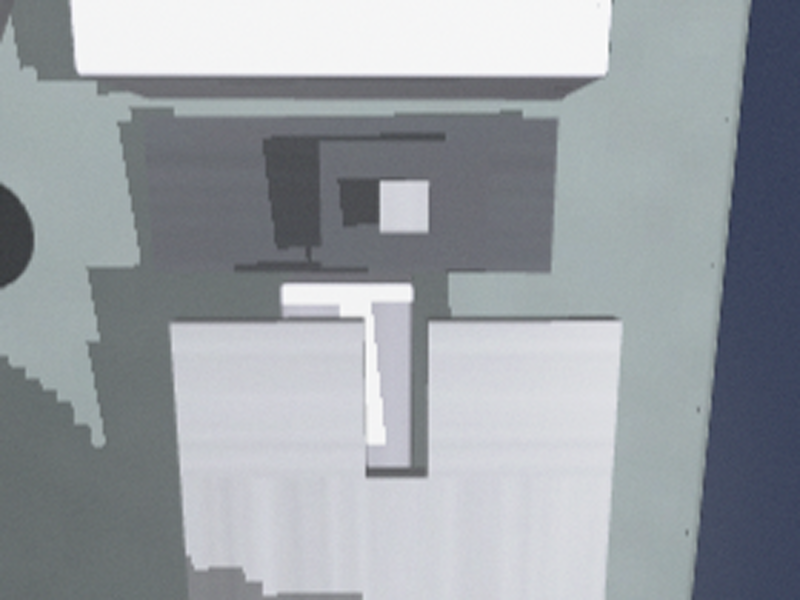

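The pin (crop 379–429 × 181–234) sits about 0.9 mm right of the notch centre (397). The blade's end slopes about 0.3° relative to the stop, and the pin face is about 10.7 mm ahead. I'll correct both, lower the blade and ease forward.

>>> play_rows([
  [0,0.024,0.08,0,0,0.25,-1],
  [0,0.024,0.16,0,0,0.25,-1],
  [0,0.024,0.22,0,0,0.25,-1],
  [0,0.024,0.22,0,0,0.25,-1],
  [0.1,0.024,0.22,0,0,0.25,-1],
  [0.2,0.024,0.22,0,0,0.25,-1],
  [0.3,0.024,0.22,0,0,0.25,-1],
  [0.36,0.024,0.22,0,0,0.25,-1],
  [0.42,0.024,0.22,0,0,0.25,-1],
  [0.48,0.024,0.22,0,0,0.25,-1],
  [0.54,0.024,0.22,0,0,0.25,-1],
  [0.6,0.024,0.22,0,0,0.25,-1],
  [0.6,0.024,0.22,0,0,0.25,-1],
  [0.6,0.024,0.22,0,0,0.25,-1],
])

```text
time_s: 6.93
tool_pos: [0.4871, 0.1452, 0.0411]
tool_rot: [-3.142, -0.0, -0.1]
ft_force: [0.8, -0.4, -1.7]
opening: 0.637
grasp_force: 53.7
```

```bash
python3 - <<'E'
from h import *
import pickle
s=monitor.get_state();c=cam('wrist');save('w5.png',cv2.resize(c['frame'][60:200,185:372],(800,600),interpolation=cv2.INTER_CUBIC));pickle.dump((c,s),open('c5.pkl','wb'))
print(s['time_s'],s['tool_pos'],s['tool_rot'],s['ft_force'],s['moment'])
E
```

```text
6.9333 [0.48709473 0.14521977 0.04109011] [-3.14154610e+00 -4.15400963e-04 -1.00207443e-01] [ 0.83213336 -0.4201096  -1.70499071] [-0.00581046 -0.07527993  0.02385303]
```

View pics/w5.png

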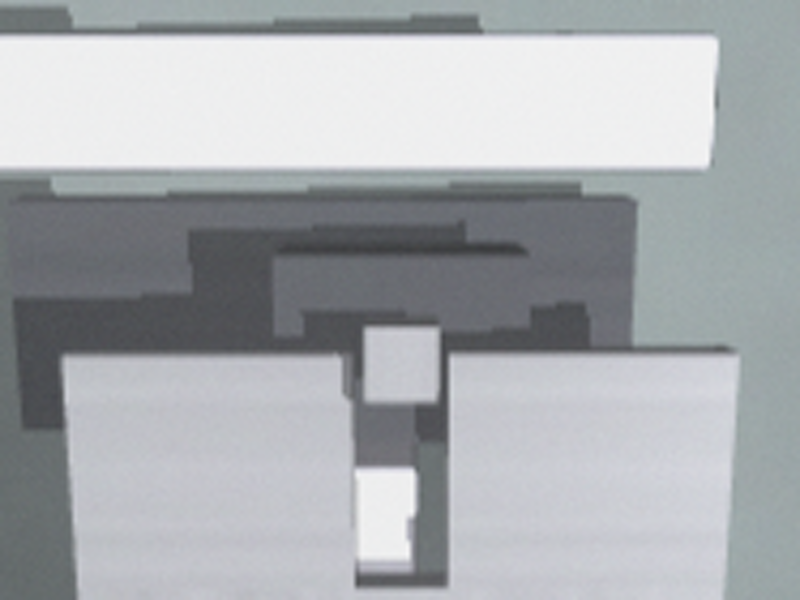

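The pin is inside the notch and centred: pin 363–439, notch 353–448. The end is still about 0.4° off and about 14 mm from the stop. Continuing with a small turn.

>>> play_rows([
  [0.05,-0.014,0,0,0,0.35,-1],
  [0.12,-0.014,0,0,0,0.35,-1],
  [0.19,-0.014,0,0,0,0.35,-1],
  [0.26,-0.014,0,0,0,0.35,-1],
  [0.32,-0.014,0,0,0,0.35,-1],
  [0.38,-0.014,0,0,0,0.35,-1],
  [0.43,-0.014,0,0,0,0.35,-1],
  [0.47,-0.014,0,0,0,0.35,-1],
  [0.5,-0.014,0,0,0,0.35,-1],
  [0.5,-0.014,0,0,0,0.35,-1],
  [0.5,-0.014,0,0,0,0.35,-1],
])

```text
time_s: 7.9
tool_pos: [0.4995, 0.1443, 0.0411]
tool_rot: [-3.142, -0.0, -0.106]
ft_force: [0.1, -0.7, -1.8]
opening: 0.638
grasp_force: 53.8
```

```bash
cat > gap.py <<'E'
from h import *
import sys
s=monitor.get_state();c=cam('wrist');g=c['frame'].astype(float).min(2)
print(s['time_s'],s['tool_pos'],s['tool_rot'],s['ft_force'],s['moment'])
np.set_printoptions(linewidth=250)
for u in(210,225,240,255,305,320,335,345):print(u,g[95:150,u].astype(int))
print('pin row',g[135,255:300].astype(int))
save(sys.argv[1],cv2.resize(c['frame'][60:200,185:372],(800,600),interpolation=cv2.INTER_CUBIC))
E
python3 gap.py w6.png
```

```text
7.9 [0.49954502 0.1443252  0.04112181] [-3.14155662e+00 -4.59253775e-04 -1.06230330e-01] [ 0.07263936 -0.65906692 -1.78356975] [-0.01081947 -0.01389311 -0.05218762]
210 [156 158 132 105 109 110 109 108 109 108 111 112 114 191 232 235 234 235 234 235 236 235 235 235 234 233 236 235 235 235 235 235 234 235 235 234 235 234 235 235 235 230 172  81  86  84  89 118 169 190 189 190 188 190 189]
225 [160 159 134 110 108 108 111 109 108 110 114 113 124 200 232 235 236 235 235 235 235 236 234 235 235 235 235 235 237 235 234 235 235 236 235 235 235 235 236 235 235 229 169  84  88  88  89 122 171 192 190 191 189 191 193]
240 [157 133 107 107 110 109 109 108 109 109 111 112 137 210 234 236 235 235 235 236 234 234 236 235 235 236 236 235 235 235 235 235 236 236 235 235 235 235 235 237 235 229 165  84  89  86  93 120 171 188 189 190 192 192 194]
255 [158 131 103 104 109 105 107 107 108 107 109 113 154 219 235 236 236 235 236 236 234 235 234 235 236 235 235 236 235 234 234 234 236 234 235 236 235 235 236 236 236 224 159 103 112 102  96 120 170 191 191 192 191 193 192]
305 [156 156 157 156 132 102 10
[... 362 characters left out ...]
2 175  78  80  83  83  89 137 183 197 198 200 199 198 199]
335 [155 157 157 158 158 157 156 155 157 131 104 105 189 233 236 237 236 236 236 236 236 236 236 236 235 236 237 236 235 235 235 237 236 236 236 236 236 235 236 235 231 190 151 158 161 141 104 140 186 202 200 202 201 202 201]
345 [157 158 157 158 155 157 156 157 158 157 157 136 189 232 237 237 236 236 236 236 237 236 236 237 237 236 235 236 237 236 236 235 236 236 235 237 235 236 235 235 230 184 150 159 159 136 103 139 192 202 202 204 202 206 208]
pin row [236 235 235 236 235 235 235 234 237 235 236 236 236 235 234 235 235 235 236 235 236 235 236 235 235 235 235 235 235 235 236 235 236 236 235 235 234 236 236 235 235 236 234 235 234]
```

The end is now parallel to the stop (rows ~142 vs ~137), with roughly 1.5–2 mm to go. Lowering gently first to feel the bed.

>>> play_rows([
  [0,0,0.03,0,0,0,-1],
  [0,0,0.06,0,0,0,-1],
  [0,0,0.09,0,0,0,-1],
  [0,0,0.09,0,0,0,-1],
])

```text
time_s: 8.28
tool_pos: [0.4996, 0.1444, 0.0409]
tool_rot: [3.141, 0.001, -0.106]
ft_force: [-6.6, -1.8, 11.9]
opening: 0.639
grasp_force: 54.9
```

Bed contact: underside at 40 mm as expected. Backing off most of the pressure, then advancing to the stop.

>>> play_rows([
  [0,0,-0.075,0,0,0,-1],
  [0,0,-0.075,0,0,0,-1],
  [0.03,0,-0.075,0,0,0,-1],
  [0.05,0,-0.075,0,0,0,-1],
  [0.07,0,-0.075,0,0,0,-1],
  [0.07,0,-0.075,0,0,0,-1],
])

```text
time_s: 8.78
tool_pos: [0.5008, 0.1443, 0.041]
tool_rot: [3.142, 0.001, -0.106]
ft_force: [-4.2, 0.9, 5.3]
opening: 0.641
grasp_force: 54.3
```

>>> play_rows([
  [0,0,-0.03,0,0,0,-1],
  [0.02,0,-0.03,0,0,0,-1],
  [0.04,0,-0.03,0,0,0,-1],
  [0.06,0,-0.03,0,0,0,-1],
  [0.06,0,-0.03,0,0,0,-1],
  [0.06,0,-0.03,0,0,0,-1],
])

```text
time_s: 9.28
tool_pos: [0.5016, 0.1441, 0.041]
tool_rot: [3.141, 0.003, -0.106]
ft_force: [-5.7, 0.8, 2.0]
opening: 0.638
grasp_force: 54.1
```

```bash
python3 gap.py w7.png | cut -c1-250
```

```text
9.2833 [0.50156405 0.14407481 0.04099936] [ 3.14125969e+00  2.67470794e-03 -1.06151090e-01] [-5.73771025  0.80814623  1.97720804] [0.07214296 0.80669135 0.0568335 ]
210 [158 156 156 155 156 157 156 130 108 106 106 109 107 109 108 108 109 111 106 176 227 235 235 235 235 234 235 235 234 234 235 235 235 236 234 236 234 235 235 234 235 235 233 236 234 234 235 231 197 176 189 190 190 189 190]
225 [157 158 157 159 159 156 157 133 107 108 108 108 109 107 107 110 109 109 110 184 229 235 233 236 235 235 235 234 236 235 234 235 234 236 235 235 234 234 235 235 235 235 235 234 234 234 235 231 195 177 188 191 191 193 190]
240 [157 157 154 160 156 158 130 107 108 108 107 108 110 108 107 107 107 110 109 184 231 235 235 235 235 235 235 235 235 236 235 235 235 235 234 235 236 236 236 235 235 234 235 235 235 235 234 229 194 174 191 190 192 188 192]
255 [158 157 155 155 156 132 105 108 107 105 106 106 105 106 107 108 111 109 111 189 233 235 235 234 236 235 235 236 235 236 235 235 235 235 236 236 235 235 235 234 235 236 235 235 235 235 236 228 180 167 190 192 191 191 192]
305 [156 157 159 156 158 159 15
[... 362 characters left out ...]
5 236 236 236 236 235 236 215 190 195 200 198 198 197 201]
335 [155 156 158 158 158 158 158 161 155 158 154 159 158 156 136 108 103 108 169 226 236 235 236 235 236 236 236 236 236 236 237 235 235 236 237 236 236 235 235 236 235 236 235 236 235 235 233 207 189 199 200 201 202 201 204]
345 [158 155 157 157 157 159 158 158 159 158 158 158 158 159 157 158 159 136 174 227 235 236 235 235 236 237 236 236 236 236 236 237 235 236 236 236 236 237 236 236 236 236 236 236 235 236 234 193 178 203 202 202 202 203 203]
pin row [235 235 235 235 235 235 235 235 235 235 236 235 234 234 236 236 235 234 235 234 236 235 236 236 236 234 235 235 235 236 235 235 235 235 236 235 236 235 236 235 236 236 235 234 235]
```

View pics/w7.png

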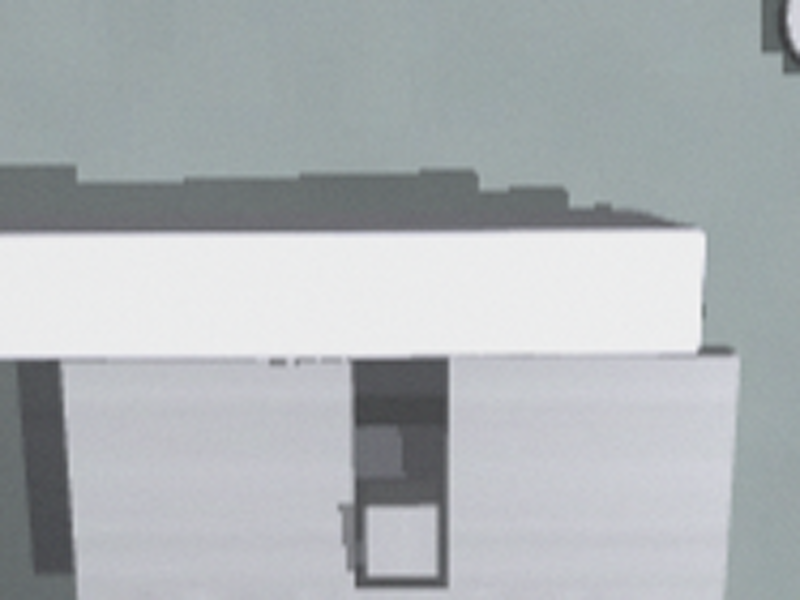

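The blade's end meets the stop along the whole width, with the pin inside the notch. A small extra push will verify hard contact.

>>> play_rows([
  [0.03,0,0,0,0,0,-1],
  [0.05,0,0,0,0,0,-1],
  [0.05,0,0,0,0,0,-1],
])

```text
time_s: 9.58
tool_pos: [0.5016, 0.1441, 0.041]
tool_rot: [3.141, 0.006, -0.106]
ft_force: [-8.1, 0.7, 5.3]
opening: 0.636
grasp_force: 54.3
```

>>> play_rows([
  [-0.05,0,-0.01,0,0,0,-1],
  [-0.07,0,-0.01,0,0,0,-1],
  [-0.07,0,-0.01,0,0,0,0.5],
  [-0.07,0,-0.01,0,0,0,1],
  [-0.07,0,-0.01,0,0,0,1],
  [-0.07,0,-0.01,0,0,0,1],
  [-0.07,0,-0.01,0,0,0,1],
])

```text
time_s: 10.17
tool_pos: [0.5029, 0.144, 0.0421]
tool_rot: [-3.141, -0.002, -0.106]
ft_force: [0.4, 0.7, -0.5]
opening: 1.0
grasp_force: 0.0
```

>>> play_rows([
  [0,0,-0.5,0,0,0,1],
  [0,0,-1.5,0,0,0,1],
  [0,0,-3,0,0,0,1],
  [0,0,-4.5,0,0,0,1],
  [0,0,-6,0,0,0,1],
  [0,0,-6,0,0,0,1],
  [0,0,-6,0,0,0,1],
])

```text
time_s: 10.75
tool_pos: [0.5042, 0.1443, 0.1962]
tool_rot: [-3.14, -0.008, -0.106]
ft_force: [-0.2, -0.6, -1.7]
opening: 0.998
grasp_force: 0.0
```

```bash
python3 - <<'E'
from h import *
import pickle
s=monitor.get_state();c=cam('wrist');t=cam('top');q=cam('scene');pickle.dump((c,s,t,q),open('c8.pkl','wb'));save('w8.png',cv2.resize(c['frame'],(800,600)))
print(s['time_s'],s['tool_pos'],s['tool_rot'],s['opening'])
E
```

```text
10.75 [0.50417762 0.14427263 0.19620702] [-3.14004174 -0.00831679 -0.10616399] 0.9976690227581594
```

View pics/w8.png

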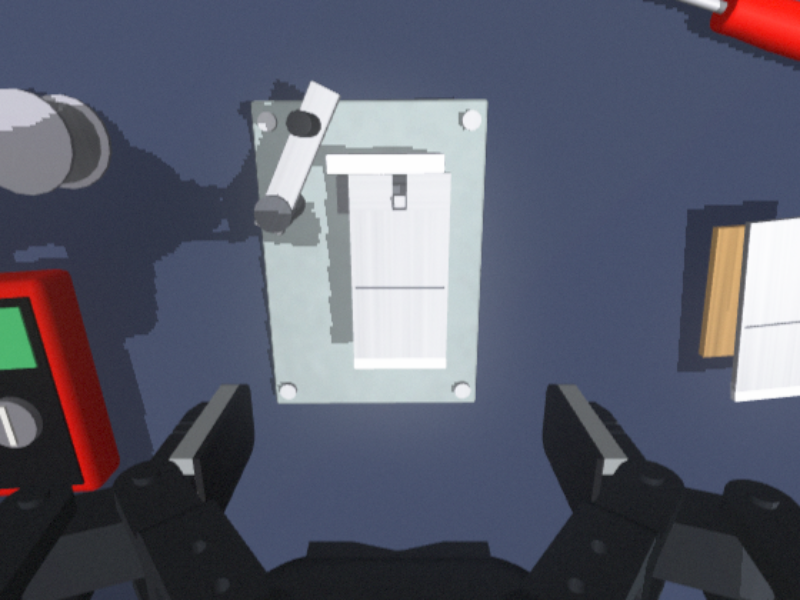

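The blade is seated at (400,270) with the notch around the pin and its end along the stop. The stud top is at (300,120) and the pivot at (272,212). Measuring the stud and planning to straddle it and follow the arc.

```bash
python3 - <<'E'
from h import *
import pickle
c,s,t,q=pickle.load(open('c8.pkl','rb'))
a=np.radians(-5.52);x=np.array([np.cos(a),np.sin(a)]);y=np.array([-x[1],x[0]]);H=np.array([.5085,.1493])
P=H+.035*x+.06*y
g=c['frame'].max(2).astype(int)
k=np.zeros_like(g,np.uint8);k[70:105,192:235]=(g[70:105,192:235]<70)
n,l,st,ce=cv2.connectedComponentsWithStats(k);i=1+st[1:,4].argmax();print(st[i],ce[i])
# stud's top disc: outer (away from camera centre) end of the blob; radius ~ 6mm
for z in(.056,.086):print('P px',px(c,[*P,.056]),'blob at z',z,pt(c,*ce[i],z))
for th in np.arange(0,.61,.1):
    S=P+.05*(np.cos(th)*x-np.sin(th)*y);print(round(th,1),np.round(px(c,[*S,.086]),1),np.round(px(c,[*S,.056]),1),S)
E
```

```text
[215  79   8  16  63] [219.03174603  86.55555556]
P px (np.float64(191.6073409384265), np.float64(149.09574067873194)) blob at z 0.056 [0.5918852  0.17759213 0.056     ]
P px (np.float64(191.6073409384265), np.float64(149.09574067873194)) blob at z 0.086 [0.59059607 0.17283739 0.086     ]
0.0 [174.  78.] [185.9  80.1] [0.59887742 0.20084534]
0.1 [181.8  78.3] [192.8  80.3] [0.59814862 0.19590084]
0.2 [189.6  79.4] [199.6  81.4] [0.59692984 0.19105381]
0.3 [197.2  81.4] [206.4  83.1] [0.59523325 0.18635267]
0.4 [204.7  84.1] [213.   85.5] [0.5930758  0.18184438]
0.5 [211.8  87.6] [219.4  88.6] [0.59047906 0.17757401]
0.6 [218.6  91.7] [225.4  92.3] [0.58746896 0.17358421]
```

```bash
python3 - <<'E'
from h import *
a=np.radians(-5.52);x=np.array([np.cos(a),np.sin(a)]);y=np.array([-x[1],x[0]]);H=np.array([.5085,.1493])
P=H+.035*x+.06*y
S=P+.05*(np.cos(.45)*x-np.sin(.45)*y);print(S,delta([*S,.19],a+np.pi-.45),monitor.get_state()['qpos'])
E
```

```text
[0.59183082 0.17967673] (array([ 3.457, -1.806,  0.011]), array([-1.8000e-01,  8.0000e-02, -1.5479e+02])) [ 8.49856931e-02  7.71163556e-04  2.00027374e+00 -1.31465697e-06
  1.14297084e+00  1.76207987e+00]
```

>>> play_rows([
  [1,-0.5,0,0,0,-7,0.4],
  [2,-1,0,0,0,-14,0.4],
  [3,-1.5,0,0,0,-21,0.4],
  [3.46,-1.8,0,0,0,-28,0.4],
  [3.46,-1.8,0,0,0,-35,0.4],
  [3.46,-1.8,0,0,0,-42,0.4],
  [3.46,-1.8,0,0,0,-49,0.4],
  [3.46,-1.8,0,0,0,-56,0.4],
  [3.46,-1.8,0,0,0,-63,0.4],
  [3.46,-1.8,0,0,0,-70,0.4],
  [3.46,-1.8,0,0,0,-77,0.4],
  [3.46,-1.8,0,0,0,-84,0.4],
  [3.46,-1.8,0,0,0,-91,0.4],
  [3.46,-1.8,0,0,0,-98,0.4],
  [3.46,-1.8,0,0,0,-105,0.4],
  [3.46,-1.8,0,0,0,-112,0.4],
  [3.46,-1.8,0,0,0,-119,0.4],
  [3.46,-1.8,0,0,0,-126,0.4],
  [3.46,-1.8,0,0,0,-133,0.4],
  [3.46,-1.8,0,0,0,-140,0.4],
])

```text
time_s: 12.57
tool_pos: [0.5916, 0.1794, 0.1889]
tool_rot: [-3.138, -0.003, 2.343]
ft_force: [0.1, -0.4, 0.4]
opening: 0.699
grasp_force: 0.0
```

```bash
python3 - <<'E'
from h import *
a=np.radians(-5.52);x=np.array([np.cos(a),np.sin(a)]);y=np.array([-x[1],x[0]]);H=np.array([.5085,.1493])
P=H+.035*x+.06*y
S=P+.05*(np.cos(.45)*x-np.sin(.45)*y);s=monitor.get_state();print(s['tool_pos'],s['tool_rot'],s['opening'],s['qpos'],delta([*S,.078],a+np.pi-.45))
c=cam('wrist');save('w9.png',cv2.resize(c['frame'],(800,600)))
print(px(c,[*S,.086]),px(c,[*P,.056]))
E
```

```text
[0.59157737 0.1794331  0.18890076] [-3.13765761e+00 -2.94489007e-03  2.34319432e+00] 0.698689926937123 [ 1.30540605e-01  2.16194463e-01  1.76787990e+00  3.21285066e-06
  1.16243326e+00 -6.41864465e-01] (array([-0.013,  0.032,  4.436]), array([ -0.2 ,  -0.2 , -14.44]))
(np.float64(280.59657355732844), np.float64(209.34236407011446)) (np.float64(263.680617631125), np.float64(134.2223007116561))
```

View pics/w9.png

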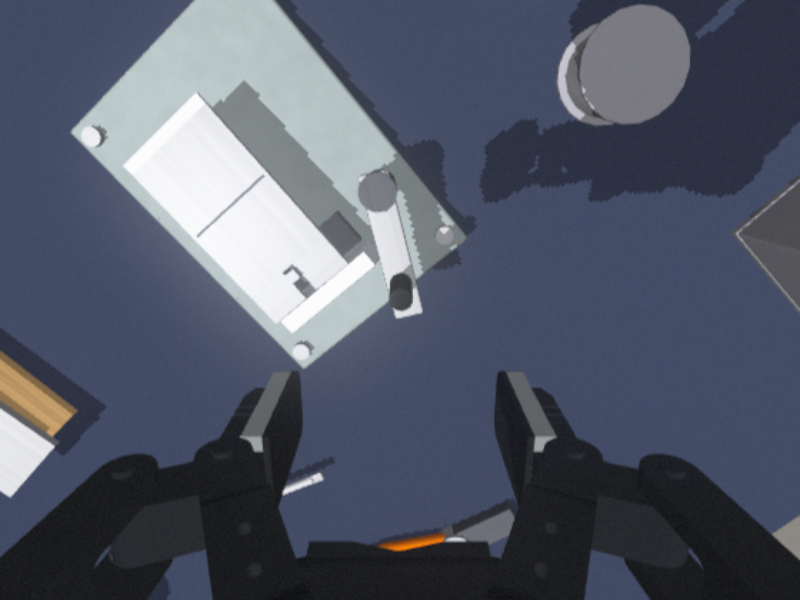

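The stud top is at about (401,297) against a prediction of (401,299), so it is confirmed. Descending astride it, then narrowing.

>>> play_rows([
  [0,0,0.5,0,0,-7,0.4],
  [0,0,1,0,0,-14.4,0.4],
  [0,0.03,2,0,0,-14.4,0.4],
  [0,0.03,3,0,0,-14.4,0.4],
  [0,0.03,3.8,0,0,-14.4,0.4],
  [0,0.03,4.3,0,0,-14.4,0.4],
  [0,0.03,4.4,0,0,-14.4,0.4],
  [0,0.03,4.4,0,0,-14.4,-0.45],
  [0,0.03,4.4,0,0,-14.4,-0.45],
  [0,0.03,4.4,0,0,-14.4,-0.45],
  [0,0.03,4.4,0,0,-14.4,-0.45],
  [0,0.03,4.4,0,0,-14.4,-0.45],
], squeeze=20)

```text
time_s: 13.62
tool_pos: [0.5942, 0.1803, 0.0832]
tool_rot: [3.14, 0.002, 2.588]
ft_force: [-0.1, 0.2, -0.6]
opening: 0.275
grasp_force: 0.0
```

```bash
python3 - <<'E'
from h import *
a=np.radians(-5.52);x=np.array([np.cos(a),np.sin(a)]);y=np.array([-x[1],x[0]]);H=np.array([.5085,.1493])
P=H+.035*x+.06*y
s=monitor.get_state();print(s['time_s'],s['tool_pos'],s['tool_rot'],s['opening'],s['ft_force'],s['grasp_force'])
for th in np.arange(.5,1.75,.1):
    S=P+.05*(np.cos(th)*x-np.sin(th)*y);d=delta([*S,.0785],a+np.pi-th);print(round(th,2),np.round(d[0],2),np.round(d[1],1))
E
```

```text
13.6167 [0.59424192 0.18029907 0.08315271] [3.14002058e+00 1.91940358e-03 2.58841950e+00] 0.27513300710527666 [-0.08324727  0.17401246 -0.57070701] 0.0
0.5 [ 0.07 -0.17  0.19] [0.1 0.1 2.5]
0.6 [ 0.09 -0.37  0.18] [0.1 0.1 8.2]
0.7 [ 0.13 -0.57  0.18] [ 0.1  0.1 13.9]
0.8 [ 0.19 -0.76  0.18] [ 0.1  0.1 19.7]
0.9 [ 0.26 -0.94  0.18] [ 0.1  0.1 25.4]
1.0 [ 0.36 -1.12  0.18] [ 0.1  0.1 31.1]
1.1 [ 0.47 -1.28  0.18] [ 0.1  0.1 36.8]
1.2 [ 0.6  -1.44  0.18] [ 0.1  0.1 42.6]
1.3 [ 0.74 -1.58  0.18] [ 0.1  0.1 48.3]
1.4 [ 0.9  -1.7   0.18] [ 0.1  0.1 54. ]
1.5 [ 1.06 -1.81  0.18] [ 0.1  0.  59.8]
1.6 [ 1.24 -1.91  0.18] [ 0.1  0.  65.5]
1.7 [ 1.43 -1.98  0.18] [ 0.2  0.  71.2]
```

>>> play_rows([
  [0.07,-0.17,0.1,0,0,2.5,-0.45],
  [0.09,-0.37,0.1,0,0,8.2,-0.45],
  [0.11,-0.47,0.1,0,0,11,-0.45],
  [0.13,-0.57,0.1,0,0,13.9,-0.45],
  [0.16,-0.67,0.1,0,0,16.8,-0.45],
  [0.19,-0.76,0.1,0,0,19.7,-0.45],
  [0.22,-0.85,0.1,0,0,22.5,-0.45],
  [0.26,-0.94,0.1,0,0,25.4,-0.45],
  [0.31,-1.03,0.1,0,0,28.2,-0.45],
  [0.36,-1.12,0.1,0,0,31.1,-0.45],
  [0.41,-1.2,0.1,0,0,34,-0.45],
  [0.47,-1.28,0.1,0,0,36.8,-0.45],
  [0.53,-1.36,0.1,0,0,39.7,-0.45],
  [0.6,-1.44,0.1,0,0,42.6,-0.45],
  [0.67,-1.51,0.1,0,0,45.5,-0.45],
  [0.74,-1.58,0.1,0,0,48.3,-0.45],
  [0.82,-1.64,0.1,0,0,51.2,-0.45],
  [0.9,-1.7,0.1,0,0,54,-0.45],
  [0.9,-1.7,0.1,0,0,54,-0.45],
])

```text
time_s: 15.2
tool_pos: [0.5524, 0.1559, 0.0801]
tool_rot: [3.14, -0.0, 1.645]
ft_force: [0.1, 0.0, -0.1]
opening: 0.274
grasp_force: 0.0
```

```bash
cat > arc.py <<'E'
from h import *
a=np.radians(-5.52);x=np.array([np.cos(a),np.sin(a)]);y=np.array([-x[1],x[0]]);H=np.array([.5085,.1493])
P=H+.035*x+.06*y
s=monitor.get_state();print(s['time_s'],s['tool_pos'],s['tool_rot'],s['opening'],s['ft_force'],s['grasp_force'])
r=s['tool_pos'][:2]-P;print('theta',np.arctan2(-r@y,r@x),'r',np.hypot(*r))
for th in np.arange(1.4,1.85,.05):
    S=P+.05*(np.cos(th)*x-np.sin(th)*y);d=delta([*S,.08],a+np.pi-min(th,1.57));print(round(th,2),np.round(d[0],2),np.round(d[1],1))
E
python3 arc.py
```

```text
15.2 [0.55235058 0.15590226 0.08013821] [ 3.13962637e+00 -2.49447284e-05  1.64522099e+00] 0.27447195763135335 [ 0.1356018   0.01272313 -0.10717929] 0.047432383289560676
theta 1.4093981270382676 r 0.04985820966938989
1.4 [-0.01  0.02  0.01] [ 0.1 -0.  -0. ]
1.45 [-0.   -0.08  0.  ] [ 0.1 -0.   2.9]
1.5 [ 0.   -0.18  0.  ] [ 0.1 -0.   5.7]
1.55 [ 0.02 -0.28  0.  ] [ 0.1 -0.   8.6]
1.6 [ 0.03 -0.38  0.  ] [ 0.1 -0.   9.7]
1.65 [ 0.06 -0.48  0.  ] [ 0.1 -0.   9.7]
1.7 [ 0.08 -0.57  0.  ] [ 0.1 -0.   9.7]
1.75 [ 0.12 -0.67  0.  ] [ 0.1 -0.   9.7]
1.8 [ 0.15 -0.76  0.  ] [ 0.1 -0.   9.7]
1.85 [ 0.19 -0.85  0.  ] [ 0.1 -0.   9.7]
```

>>> play_rows([
  [0,-0.08,0,0,0,2.9,-0.45],
  [0,-0.18,0,0,0,5.7,-0.45],
  [0.02,-0.28,0,0,0,8.6,-0.45],
  [0.03,-0.38,0,0,0,9.7,-0.45],
  [0.05,-0.44,0,0,0,9.7,-0.45],
  [0.06,-0.5,0,0,0,9.7,-0.45],
  [0.07,-0.54,0,0,0,9.7,-0.45],
  [0.08,-0.58,0,0,0,9.7,-0.45],
  [0.08,-0.58,0,0,0,9.7,-0.45],
])

```text
time_s: 15.95
tool_pos: [0.5381, 0.1566, 0.0795]
tool_rot: [3.139, -0.0, 1.477]
ft_force: [2.9, -0.6, -0.4]
opening: 0.274
grasp_force: 1.8
```

```bash
python3 arc.py | head -2
```

```text
15.95 [0.53811515 0.15660249 0.0795218 ] [ 3.13909568e+00 -5.93857767e-05  1.47734379e+00] 0.2742110036383243 [ 2.8591134  -0.56628482 -0.432827  ] 1.7643241211771965
theta 1.6949403363933897 r 0.05026947142552114
```

>>> play_rows([
  [0.01,-0.04,0,0,0,0,-0.45],
  [0.02,-0.08,0,0,0,0,-0.45],
  [0.02,-0.08,0,0,0,0,-0.45],
])

```text
time_s: 16.2
tool_pos: [0.5378, 0.1567, 0.0796]
tool_rot: [3.134, 0.0, 1.477]
ft_force: [6.7, -3.2, -3.3]
opening: 0.276
grasp_force: 4.4
```

Hard stop felt: the keeper is closed. Backing off, lifting clear and checking.

>>> play_rows([
  [0,0.1,0,0,0,0,-0.45],
  [0,0.18,0,0,0,0,-0.4],
  [0,0.18,-0.5,0,0,0,-0.35],
  [0,0.18,-1.2,0,0,0,-0.3],
  [0,0.18,-2.5,0,0,0,-0.3],
  [0,0.18,-4,0,0,0,0],
  [0,0.18,-5.5,0,0,0,0],
  [0,0.18,-6,0,0,0,0],
  [0,0.18,-6,0,0,0,0],
])

```text
time_s: 16.95
tool_pos: [0.5419, 0.1576, 0.2352]
tool_rot: [3.133, -0.002, 1.477]
ft_force: [0.3, -0.3, -0.6]
opening: 0.501
grasp_force: 0.0
```

```bash
python3 - <<'E'
from h import *
c=cam('wrist');q=cam('scene')
save('end.png',np.hstack([cv2.resize(c['frame'],(480,360)),cv2.resize(q['frame'][180:272,300:382],(320,360),interpolation=cv2.INTER_CUBIC)]))
E
```

```text
(no output)
```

View pics/end.png

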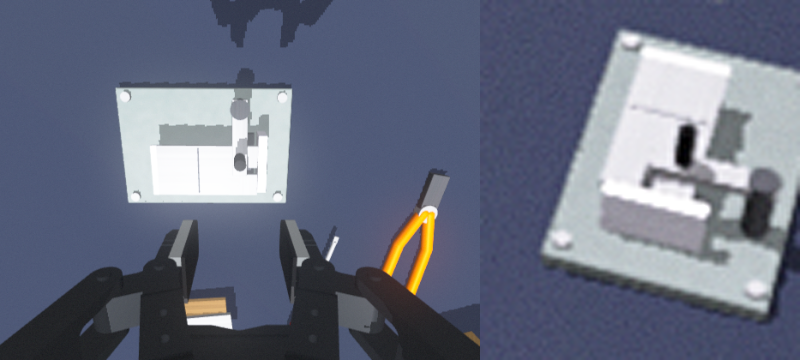

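The keeper lies straight across the blade, and the blade is against the stop. Handing in.

```bash
python3 -c "
from h import *
print(order.finish_job())"
```

```text
the job is handed in; nothing more can be done
None
```

The notched blade is in the holder with its notch over the pin and its end against the stop, the keeper is swung across to its hard stop, and the job was handed in at about 17 s; the highest contact force I read was about 14 N, and the result hasn't been reported back.

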